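# Weigh the boxed-in tub of pasta

## Task

A customer wants the blue-lidded tub of pasta weighed, but it is boxed in at the back of the cardboard carton by three tall oil bottles. First stand all three bottles out of the way on the grey side tray, then set the tub in the middle of the scale's pan and leave it there. Last, stand the bottles back in the carton, each at the rim right beside the price card of its own colour (customers may have muddled them), keeping the bottles and the tub upright throughout.

Things in the scene. Friction and masses are not known exactly. Their poses are not given: they have to be found in the camera images.
- bottle_red_mid (a point): Stout 250 ml oil bottle with a red cap and red label band, 150 mm tall, 0.4 kg, loose. The point is on its axis, half-way up (75 mm above its foot); z is up along the axis. Body 58 mm across up to 104 mm, shoulder up to 114 mm, then the straight round cap, 34 mm across, from 114 to 150 mm above the foot: take it by the cap.
- bottle_green_mid (a point): Stout 250 ml oil bottle with a green cap and green label band, 150 mm tall, 0.4 kg, loose. The point is on its axis, half-way up (75 mm above its foot); z is up along the axis. Body 58 mm across up to 104 mm, shoulder up to 114 mm, then the straight round cap, 34 mm across, from 114 to 150 mm above the foot: take it by the cap.
- bottle_yellow_mid (a point): Stout 250 ml oil bottle with a yellow cap and yellow label band, 150 mm tall, 0.4 kg, loose. The point is on its axis, half-way up (75 mm above its foot); z is up along the axis. Body 58 mm across up to 104 mm, shoulder up to 114 mm, then the straight round cap, 34 mm across, from 114 to 150 mm above the foot: take it by the cap.
- tub_mid (a point): Low round straight tub of pasta, blue lid, 56 mm across, 44 mm high, 0.15 kg, loose. The point is its centre, half-way up (22 mm above its foot), z up. It stands at the carton's rear wall (9 mm off it) between two bottles (9 mm off it on either side), with the third bottle close in front (5 mm): fingers fit beside it only along the carton's y, once the bottles are gone.
- card_red (a point): Red price card (34 mm square, nearly flat, fixed) clipped on the carton's rim; the point is its centre, 78 mm above the counter (top edge 85 mm). It is on the front rim (carton frame x -85, y 0 mm) or on the left or right rim (x +33, y +122 or -122 mm), which varies. Its bottle's place is 56 mm straight inwards across that rim: x -29, y 0 or x +33, y +66 or -66 mm.
- card_green (a point): Green price card (34 mm square, nearly flat, fixed) clipped on the carton's rim; the point is its centre, 78 mm above the counter (top edge 85 mm). It is on the front rim (carton frame x -85, y 0 mm) or on the left or right rim (x +33, y +122 or -122 mm), which varies. Its bottle's place is 56 mm straight inwards across that rim: x -29, y 0 or x +33, y +66 or -66 mm.
- card_yellow (a point): Yellow price card (34 mm square, nearly flat, fixed) clipped on the carton's rim; the point is its centre, 78 mm above the counter (top edge 85 mm). It is on the front rim (carton frame x -85, y 0 mm) or on the left or right rim (x +33, y +122 or -122 mm), which varies. Its bottle's place is 56 mm straight inwards across that rim: x -29, y 0 or x +33, y +66 or -66 mm.
- carton: Open cardboard carton, fixed, 148 (x) by 222 (y) mm, walls 45 high, 4 thick, floor 4 thick. Origin: centre of its underside, on the counter; x to its rear, away from the robot, y left, z up. At the start the bottles stand at the three cards' places, colours in any order; two low steel tins (46 mm across, 38 high) stand in the front corners (about x -38, y +77 and -77) and are not part of the job.
- pan (a point): Stainless pan of the price-computing scale (fixed; the pan does not sink). The point is the centre of the pan's upper face, 85 mm above the counter; the pan measures 205 mm (x) by 265 mm (y), with edges turned up 5 mm at its x ends. The white display housing, 130 mm high above the counter, stands beyond its +x edge (x +120 to +195 mm).
- tray_floor (a point): Grey plastic side tray, empty at the start, fixed: 240 mm (x) by 250 mm (y) outside, rim 18 mm high and 5 mm thick. The point is the centre of its inner floor, 6 mm above the counter. Axes along its sides. Inside it is 230 by 240 mm: room for three bottles 90 mm apart.

How it is judged:
By the outcome, as a careful person would: the job done as asked, in the order asked, and still so for the second after the job is handed in, with the robot touching nothing.
It also fails if it takes over 138 s, if anything falls off the work surface, if the arm or the gripper's body presses on something with over 40 N, if the wrist force passes 120 N, or if a joint passes its speed limit or range.

## Robot

A 6-joint arm with a two-finger parallel gripper is mounted at the origin on the work surface. World frame = base frame: x ahead of the robot, y to its left, z up, the work surface at z = 0. Lengths are in m, angles in degrees, forces in N, time in s.
With the tool pointing down it reaches from about 0.275 to 0.825 m from the base axis. Payload 4.9 kg.
Tool frame: the origin (TCP) lies at the very end of the fingers, on their centre line; the grasp point (between the pads) lies 19 mm behind it; z points along the fingers, x is the direction in which the jaws open and shut, and the axes are right-handed (so a half turn about z gives the same grasp; the last joint's range is limited). The gripper opens to 85 mm and grips with 20 to 120 N. Pads are 22 mm wide; open, the fingers measure 114 mm over their backs; the gripper's body (76 mm by 85 mm) begins 54 mm behind the grasp point. The pads swing forward as they close: fully open they stand 13 mm farther back than shut.
Start: joints at [-82.976, 18.69, -11.035, 60.275, 0, 82.311], TCP at [0.14, -0.532, 0.231] pointing down, gripper open.
Joint ranges: [-152.03, 152.03], [-55.5, 102.48], [-74.3, 77.21], [-110.64, 120.58], [-84.22, 78.4], [-180, 180]. Speed limits (degrees/s): [147.25, 147.25, 180, 180, 180, 180].

## Interface

Orientations are given as a 3x3 rotation matrix whose columns are the frame's x, y, z axes.
In Python, from rig import ctrl gives the robot as it stands. Calls block until the motion is done:
- ctrl.reach(position, orientation): joint-space move of the TCP to a pose.
- ctrl.servo_line(position, speed=0.15, rotation=None, threshold=None): straight line of the TCP; rotation=None keeps the orientation; speed is the mean speed in m/s. With threshold (N) it stops when the force on the tool has changed by that much, and returns True; else False.
- ctrl.move_j(angles): joint-space move.
- ctrl.ungrasp() and ctrl.close(strength=None): open the fingers fully, or close them until they stop; strength is the grip in N (None keeps the last).
- ctrl.wait(seconds).
- ctrl.ik(position, orientation): joint angles nearest the present ones, or None.
- ctrl.snapshot(name): name is "side" or "top"; returns a dict with "pixels" (480x640x3 uint8, blue, green, red), "mtx" (3x3 intrinsics, pixels), "dist_coeffs" ([k1, k2, p1, p2, k3] as OpenCV has them; the pictures are not rectified), "R" (3x3) and "t" (3): a world point X has camera coordinates R X + t. Camera axes: x right, y down, z forward; pixel columns grow to the right and rows downward; lengths in m; the calibration is good to about 2 mm. A picture is of the moment at which its call begins. There is no depth.
A pose or a line that the arm cannot do raises ctrl.IKError and nothing moves.
- ctrl.sign_off(): hands the job in, once; it reports no verdict.
Readings, each from a call of its own:
- ctrl.current_time(): time.
- ctrl.current_joint_pos(): joint angles.
- ctrl.current_joint_velocities(): joint speeds.
- ctrl.current_tau(): joint torques, N m.
- ctrl.current_tool_pos(): TCP position.
- ctrl.current_tcp_rot(): TCP orientation.
- ctrl.current_force(): force on the tool from outside, world axes, zero at the start.
- ctrl.current_moment(): the same for the moment, N m.
- ctrl.current_width(): finger opening in m.
Only numpy, scipy, OpenCV 4.12 (cv2) and the standard library are available. Lean on these libraries where they do the work, as an engineer would, in place of code of your own. Each camera call takes 0.05 s, during which the arm holds its last target. There are 200 camera calls.

## Working session

There is one attempt and no reset: what is moved stays moved. The work goes in short steps, each a Python script; the robot and the scene stay as the last script left them, time stands still between calls to the robot, and variables do not carry over. Pictures are saved under pics/ and viewed, about 12 in all and at most 16, crops included, and the job is handed in when it is done.

```bash
mkdir -p pics; ls
python3 - <<'E'
from rig import ctrl
import cv2,numpy as np
for n in("top","side"):
    s=ctrl.snapshot(n);cv2.imwrite(f"pics/{n}0.png",s["pixels"])
    R=np.array(s["R"]);print(n,(-R.T@np.array(s["t"])).round(3),R.round(3).tolist(),np.array(s["mtx"]).round(1).tolist(),s["dist_coeffs"])
print(ctrl.current_time(),ctrl.current_width(),np.round(ctrl.current_tcp_rot(),3).tolist())
E
```

```text
pics
top [0.45  0.015 1.299] [[0.006, -1.0, 0.006], [-0.997, -0.007, -0.081], [0.081, -0.006, -0.997]] [[605.1, 0.0, 324.0], [0.0, 605.1, 236.5], [0.0, 0.0, 1.0]] [0.06600169 0.         0.         0.         0.        ]
side [ 0.463 -1.06   0.789] [[0.998, -0.063, 0.004], [-0.031, -0.56, -0.828], [0.054, 0.826, -0.561]] [[523.1, 0.0, 314.6], [0.0, 523.1, 236.7], [0.0, 0.0, 1.0]] [0.00094791 0.         0.         0.         0.        ]
0.1 0.08544008140074584 [[0.254, -0.967, -0.0], [-0.967, -0.254, 0.002], [-0.002, -0.0, -1.0]]
```

View pics/top0.png

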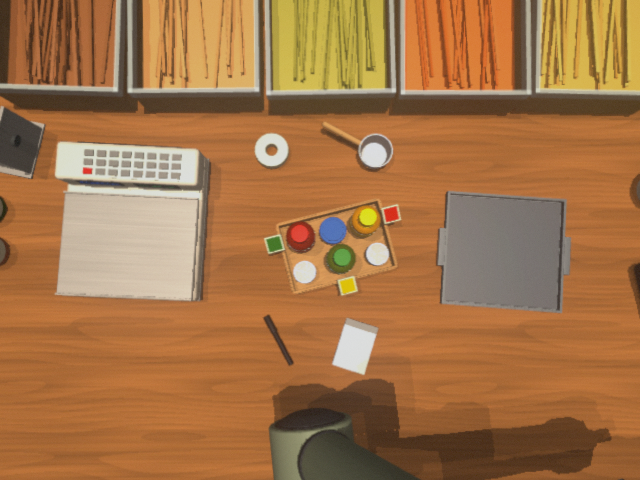

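View pics/side0.png

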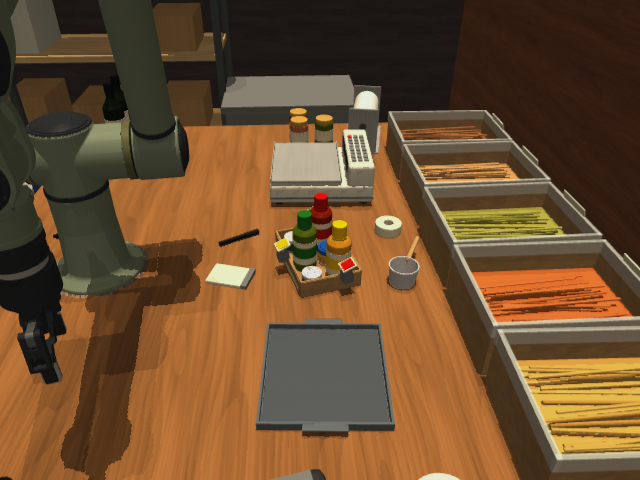

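```bash
cat > lib.py <<'E'
from rig import ctrl
import cv2,numpy as np
def ray(s,uv):
    p=cv2.undistortPoints(np.float64(uv).reshape(-1,1,2),np.array(s["mtx"]),np.array(s["dist_coeffs"])).reshape(-1,2)
    R=np.array(s["R"]);C=-R.T@np.array(s["t"])
    return C,np.c_[p,np.ones(len(p))]@R
def onplane(s,uv,z):
    C,d=ray(s,uv);return C+d*((z-C[2])/d[:,2])[:,None]
def tri(a,ua,b,ub):
    C1,d1=ray(a,ua);C2,d2=ray(b,ub);d1=d1[0];d2=d2[0]
    k=np.linalg.lstsq(np.c_[d1,-d2],C2-C1,rcond=None)[0]
    p,q=C1+k[0]*d1,C2+k[1]*d2
    return (p+q)/2,np.linalg.norm(p-q)
HUE=dict(red=[(0,6),(174,180)],yellow=[(22,34)],green=[(45,80)],blue=[(105,125)])
def blobs(s,col,roi,smin=150,vmin=60,amin=25):
    h=cv2.cvtColor(s["pixels"],cv2.COLOR_BGR2HSV);m=np.zeros(h.shape[:2],np.uint8)
    for a,b in HUE[col]: m|=cv2.inRange(h,(a,smin,vmin),(b,255,255))
    x0,y0,x1,y1=roi;k=np.zeros_like(m);k[y0:y1,x0:x1]=m[y0:y1,x0:x1]
    n,l,st,c=cv2.connectedComponentsWithStats(k)
    return [(c[i].round(1).tolist(),st[i,:5].tolist()) for i in range(1,n) if st[i,4]>=amin]
E
python3 - <<'E'
from lib import *
t=ctrl.snapshot("top");s=ctrl.snapshot("side")
for c in HUE:
    print(c,"TOP",blobs(t,c,(255,190,410,305)));print("   SIDE",blobs(s,c,(265,185,365,300)))
h=cv2.cvtColor(t["pixels"],cv2.COLOR_BGR2HSV)
for p in [(505,250),(450,250),(130,245),(100,200),(300,240),(368,217),(390,214)]: print(p,h[p[1],p[0]])
def rect(m,roi):
    x0,y0,x1,y1=roi;k=np.zeros_like(m);k[y0:y1,x0:x1]=m[y0:y1,x0:x1]
    k=cv2.morphologyEx(cv2.morphologyEx(k,cv2.MORPH_CLOSE,np.ones((7,7))),cv2.MORPH_OPEN,np.ones((41,41)))
    c=max(cv2.findContours(k,0,2)[0],key=cv2.contourArea);return cv2.boxPoints(cv2.minAreaRect(c))
tr=rect(cv2.inRange(h,(0,0,30),(180,70,150)),(420,170,590,330))
pn=rect(cv2.inRange(h,(0,0,120),(180,90,215)),(40,190,202,310))
T=onplane(t,tr,.018);P=onplane(t,pn,.085)
for n,q in(("tray",T),("pan",P)): print(n,q.round(3).tolist(),q.mean(0).round(4),np.linalg.norm(q-np.roll(q,1,0),axis=1).round(3))
im=t["pixels"].copy()
for b in(tr,pn): cv2.polylines(im,[np.int32(b)],True,(0,255,0),1)
a=im[180:320,240:420];a=cv2.resize(a,None,fx=3,fy=3)
o=np.vstack([cv2.resize(im,(540,405))[120:280],a]);cv2.imwrite("pics/1.png",o)
E
```

```text
red TOP [([390.8, 213.7], [384, 207, 15, 15, 165]), ([300.1, 235.5], [287, 222, 27, 28, 580])]
   SIDE [([320.8, 208.7], [311, 192, 21, 32, 496]), ([323.9, 233.1], [317, 225, 15, 15, 139]), ([347.0, 263.9], [341, 258, 14, 13, 97])]
yellow TOP [([367.5, 216.9], [359, 208, 18, 20, 267]), ([340.0, 257.8], [328, 244, 27, 28, 232]), ([347.3, 285.5], [340, 278, 16, 16, 171])]
   SIDE [([339.4, 224.2], [333, 220, 14, 9, 107]), ([281.7, 243.7], [276, 239, 13, 11, 85])]
green TOP [([273.9, 243.9], [268, 238, 13, 13, 126])]
   SIDE [([304.2, 213.8], [298, 209, 13, 9, 85])]
blue TOP []
   SIDE [([322.1, 247.3], [318, 241, 8, 14, 90])]
(505, 250) [ 11  17 122]
(450, 250) [ 13  26 135]
(130, 245) [ 17  45 202]
(100, 200) [ 17  46 199]
(300, 240) [  3 189 221]
(368, 217) [ 30 212 220]
(390, 214) [  3 218 215]
tray [[0.647, -0.244, 0.018], [0.648, -0.501, 0.018], [0.408, -0.494, 0.018], [0.405, -0.241, 0.018]] [ 0.5267 -0.37    0.018 ] [0.242 0.257 0.24  0.253]
pan [[0.632, 0.535, 0.085], [0.634, 0.29, 0.085], [0.426, 0.285, 0.085], [0.426, 0.526, 0.085]] [0.5295 0.4091 0.085 ] [0.207 0.245 0.209 0.241]
```

View pics/1.png

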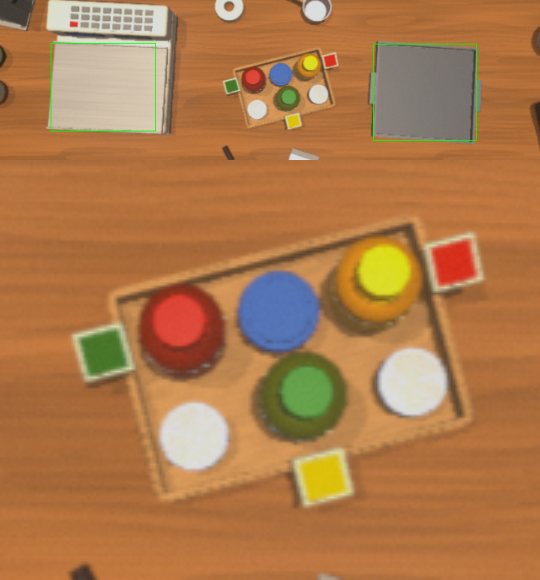

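```bash
cat >> lib.py <<'E'
def carton(t,cards):  # cards: list of (uv, carton xy); returns R2,o,resid
    W=np.array([onplane(t,u,.078)[0,:2] for u,_ in cards]);L=np.array([l for _,l in cards])
    a,b=L-L.mean(0),W-W.mean(0);th=np.arctan2((a[:,0]*b[:,1]-a[:,1]*b[:,0]).sum(),(a*b).sum())
    R=np.array([[np.cos(th),-np.sin(th)],[np.sin(th),np.cos(th)]]);o=W.mean(0)-R@L.mean(0)
    return R,o,th,W-(L@R.T+o)
E
python3 - <<'E'
from lib import *
t=ctrl.snapshot("top");s=ctrl.snapshot("side")
R,o,th,e=carton(t,[((273.9,243.9),(.033,.122)),((390.8,213.7),(.033,-.122)),((347.3,285.5),(-.085,0))])
print("carton",o.round(4),np.degrees(th),e.round(4).tolist())
h=cv2.cvtColor(t["pixels"],cv2.COLOR_BGR2HSV)
def hsv(u,v): return h[v,u].tolist()
print("cap hsv",hsv(342,257),hsv(350,262),hsv(300,232),hsv(290,245),hsv(332,230))
def cen(lo,hi,c,r=22):
    m=cv2.inRange(h,lo,hi);k=np.zeros_like(m);cv2.circle(k,c,r,255,-1);m&=k
    q=max(cv2.findContours(m,0,1)[0],key=cv2.contourArea);q=cv2.convexHull(q);(c,r)=cv2.minEnclosingCircle(q);return c,r,cv2.contourArea(q)
for n,lo,hi,c,z,l in [("red",(0,150,205),(8,255,255),(300,234),.154,(.033,.066)),("yellow",(24,150,150),(34,255,255),(368,217),.154,(.033,-.066)),("green",(45,100,110),(80,255,255),(342,257),.154,(-.029,0)),("tub",(100,100,60),(125,255,255),(333,231),.048,(.037,0))]:
    c,r,a=cen(lo,hi,c);p=onplane(t,c,z)[0]
    print(n,np.round(c,1),round(r*(1.3-z)/605*1000,1),"mm rad; at",p.round(4),"expected",(R@l+o).round(4))
# side cross-check of cap tops
for n,ut,us in [("yellow",(367.5,216.9),(339.4,224.2)),("green",(342,257.5),(304.2,213.8))]: print(n,*tri(t,ut,s,us))
a=cv2.resize(t["pixels"][135:310,40:220],None,fx=3,fy=3);b=cv2.resize(s["pixels"][120:210,260:385],None,fx=2,fy=2)
a[:b.shape[0]//1,-b.shape[1]:]=a[:b.shape[0],-b.shape[1]:]
cv2.imwrite("pics/2.png",np.hstack([a,np.pad(b,((0,a.shape[0]-b.shape[0]),(0,0),(0,0)))]))
E
```

```text
carton [ 0.5329 -0.0179] 14.914748132672347 [[-0.0, 0.0004], [0.0003, -0.0004], [-0.0002, -0.0]]
cap hsv [51, 140, 162] [32, 149, 99] [3, 192, 221] [7, 153, 125] [110, 138, 183]
red [299. 233.] 15.6 mm rad; at [0.5492 0.0557 0.154 ] expected [0.5478 0.0544]
yellow [367.7 216.8] 16.8 mm rad; at [ 0.5811 -0.0748  0.154 ] expected [ 0.5817 -0.0731]
green [341.7 257. ] 16.6 mm rad; at [ 0.5042 -0.0256  0.154 ] expected [ 0.5048 -0.0253]
tub [332.4 230.1] 26.8 mm rad; at [ 0.5649 -0.0098  0.048 ] expected [ 0.5686 -0.0083]
yellow [ 0.58243136 -0.07469563  0.15114827] 0.002435806735434321
green [ 0.50493369 -0.02626394  0.15152515] 0.003210827948859869
```

View pics/2.png

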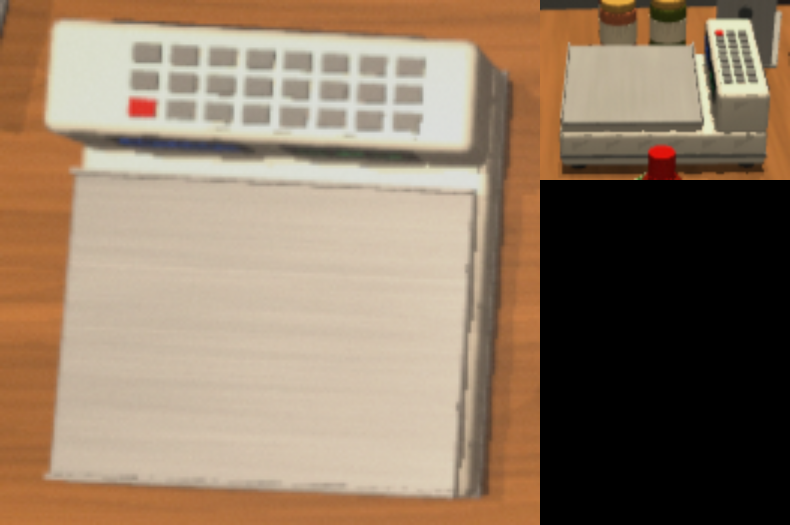

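```bash
cat >> lib.py <<'E'
TH=np.radians(14.91);RC=np.array([[np.cos(TH),-np.sin(TH)],[np.sin(TH),np.cos(TH)]]);OC=np.array([.5329,-.0179])
def wc(x,y): return RC@(x,y)+OC
def rot(a): x=np.array([np.cos(a),np.sin(a),0]);z=np.array([0,0,-1.]);return np.c_[x,np.cross(z,x),z]
def go(xy,z):  # jaws along carton y, either half turn, whichever turns the joints least
    q=np.array(ctrl.current_joint_pos());best=None
    for a in(TH+np.pi/2,TH-np.pi/2):
        k=ctrl.ik([*xy,z],rot(a))
        if k is not None and (best is None or abs(np.array(k)-q).max()<best[0]): best=(abs(np.array(k)-q).max(),a)
    ctrl.reach([*xy,z],rot(best[1]))
HI=.30
def pick(xy,z,hi=HI,grip=60):
    go(xy,hi);ctrl.servo_line([*xy,z+.02],.25);ctrl.servo_line([*xy,z],.06);ctrl.close(grip)
    w=ctrl.current_width();ctrl.servo_line([*xy,z+.03],.08);ctrl.servo_line([*xy,hi],.25);return w,ctrl.current_width()
def place(xy,z,hi=HI):
    go(xy,hi);ctrl.servo_line([*xy,z+.015],.2);hit=ctrl.servo_line([*xy,z-.003],.03,threshold=4)
    zz=ctrl.current_tool_pos()[2];ctrl.ungrasp();ctrl.servo_line([*xy,z+.06],.12);ctrl.servo_line([*xy,hi],.3);return hit,round(zz-z,4)
TRAY=dict(green=(.477,-.42),red=(.477,-.32),yellow=(.577,-.32))
E
python3 - <<'E'
from lib import *
t=ctrl.snapshot("top")
P=onplane(t,[(65,192.3),(198.3,198.3),(191.7,300),(55.7,294)],.088);print("pan",P.round(3).tolist(),P.mean(0),np.linalg.norm(P-np.roll(P,1,0),axis=1))
t0=ctrl.current_time()
print(pick((.5045,-.0255),.122),ctrl.current_force(),ctrl.current_time()-t0)
print(place(TRAY["green"],.124),ctrl.current_force(),ctrl.current_time()-t0)
im=np.hstack([cv2.resize(ctrl.snapshot(n)["pixels"],(400,300)) for n in("top","side")]);cv2.imwrite("pics/3.png",im)
E
```

```text
pan [[0.633, 0.524, 0.088], [0.624, 0.261, 0.088], [0.42, 0.269, 0.088], [0.431, 0.533, 0.088]] [0.527072  0.3968601 0.088    ] [0.20174588 0.26317219 0.20347146 0.26457827]
(0.03255330465335396, 0.03277754048880989) [-0.70345895  0.67723027 -4.88509807] 5.3083
(True, np.float64(-0.0006)) [-0.62755944  0.23778464 -0.52886869] 10.025
```

View pics/3.png

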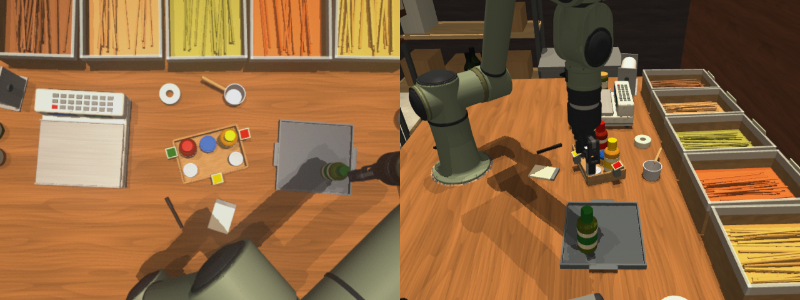

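Run:
```python
from lib import *
for n,p in(("red",(.5485,.055)),("yellow",(.5812,-.0745))):
    print(n,pick(p,.122),np.round(ctrl.current_force(),1));print(place(TRAY[n],.124),ctrl.current_time())
go((.5648,-.0094+.28),.3)
t=ctrl.snapshot("top")
cv2.imwrite("pics/4.png",np.hstack([cv2.resize(t["pixels"][180:330,240:440],(400,300)),cv2.resize(t["pixels"][180:330,420:620],(400,300))]))
h=cv2.cvtColor(t["pixels"],cv2.COLOR_BGR2HSV)
print("tub",[(c,st,onplane(t,c,.048).round(4).tolist()) for c,st in blobs(t,"blue",(280,190,400,290),100,60)])
for n in TRAY:
    print(n,[(c,st[4],onplane(t,c,.156).round(4).tolist()) for c,st in blobs(t,n,(430,180,580,320),130,100)],TRAY[n])
print(ctrl.current_time())
```

```text
red (0.0322158235872081, 0.03271514116473156) [-0.3  0.2 -4.9]
(True, np.float64(-0.0006)) 19.9667
yellow (0.0323952271782817, 0.03276211324670715) [-0.1 -0.7 -5.1]
(True, np.float64(-0.0006)) 28.2917
tub [([332.4, 230.1], [320, 218, 26, 25, 516], [[0.5649, -0.0098, 0.048]])]
green [([551.8, 273.1], 239, [[0.4768, -0.419, 0.156]])] (0.477, -0.42)
red [([491.0, 273.1], 653, [[0.4758, -0.3062, 0.156]]), ([471.7, 273.5], 60, [[0.4748, -0.2701, 0.156]])] (0.477, -0.32)
yellow [([496.8, 219.7], 267, [[0.5768, -0.3187, 0.156]]), ([539.8, 273.8], 150, [[0.4753, -0.3968, 0.156]])] (0.577, -0.32)
30.4583
```

View pics/4.png

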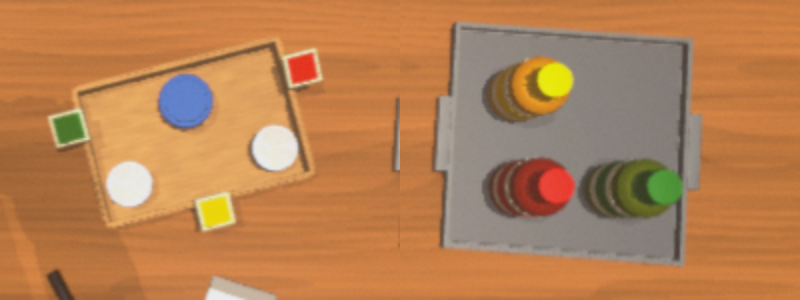

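Run:
```python
from lib import *
print(pick((.5648,-.0096),.011,.22,50),np.round(ctrl.current_force(),1))
print(place((.527,.397),.093,.24),ctrl.current_time())
go((.5,.1),.3)
t=ctrl.snapshot("top");s=ctrl.snapshot("side")
b=blobs(t,"blue",(60,190,200,300),100,60);print([(c,st,onplane(t,c,.129).round(4).tolist()) for c,st in b])
cv2.imwrite("pics/5.png",np.hstack([cv2.resize(t["pixels"][160:310,30:230],(400,300)),cv2.resize(s["pixels"][90:240,240:440],(400,300))]))
print(ctrl.current_time())
```

```text
(0.05495743975100109, 0.055031192774779206) [ 0.3  0.4 -2.5]
(True, np.float64(-0.0004)) 39.125
[([120.9, 244.6], [107, 231, 29, 28, 648], [[0.5267, 0.3979, 0.129]])]
40.3917
```

View pics/5.png

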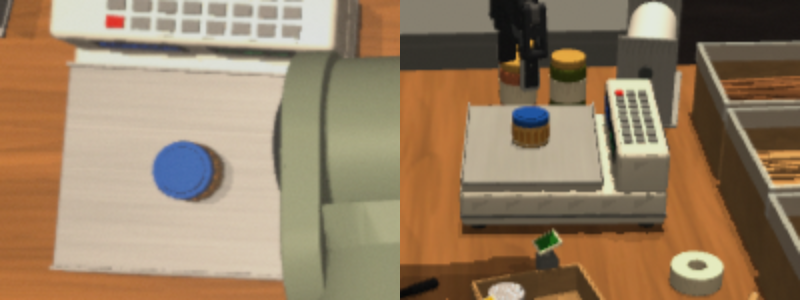

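Run:
```python
from lib import *
for n,c in(("green",(.033,.066)),("red",(.033,-.066)),("yellow",(-.029,0))):
    print(n,pick(TRAY[n],.124),np.round(ctrl.current_force(),1));print(place(wc(*c),.122),wc(*c).round(4),ctrl.current_time())
go((.35,-.35),.35)
t=ctrl.snapshot("top");s=ctrl.snapshot("side")
h=cv2.cvtColor(t["pixels"],cv2.COLOR_BGR2HSV)
for n in TRAY: print(n,[(c,st[4],onplane(t,c,.154).round(4).tolist()) for c,st in blobs(t,n,(280,190,385,290),130,130)])
print("tub",[onplane(t,c,.129).round(4).tolist() for c,st in blobs(t,"blue",(60,190,200,300),100,60)])
cv2.imwrite("pics/6.png",np.hstack([cv2.resize(t["pixels"][180:330,240:440],(400,300)),cv2.resize(s["pixels"][150:300,240:440],(400,300))]))
cv2.imwrite("pics/7.png",t["pixels"])
print(ctrl.current_time())
```

```text
green (0.03275145111641195, 0.0324759981767511) [-0.2  0.8 -5.2]
(True, np.float64(0.0014)) [0.5478 0.0544] 50.2917
red (0.032375289563824045, 0.03239944464795671) [ 0.3  0.2 -6.3]
(True, np.float64(0.0014)) [ 0.5818 -0.0732] 59.0167
yellow (0.032612265212890165, 0.03211713218238608) [-0.5 -0.6 -3.9]
(True, np.float64(0.0014)) [ 0.5049 -0.0254] 67.4167
green [([299.6, 233.7], 222, [[0.5479, 0.0546, 0.154]])]
red [([365.4, 218.1], 470, [[0.5786, -0.0704, 0.154]])]
yellow [([341.3, 256.7], 266, [[0.5047, -0.0248, 0.154]]), ([347.3, 284.2], 147, [[0.4529, -0.0363, 0.154]])]
tub [[[0.5267, 0.3979, 0.129]]]
68.875
```

View pics/6.png

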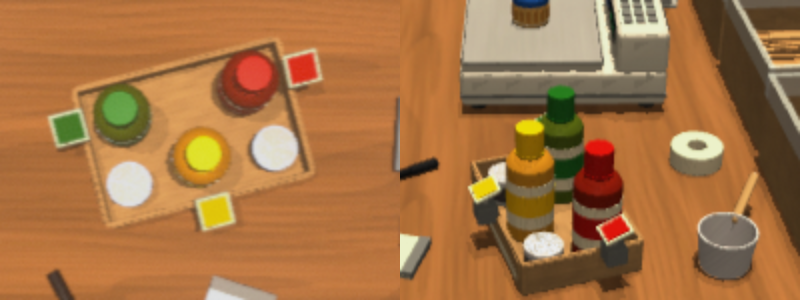

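View pics/7.png

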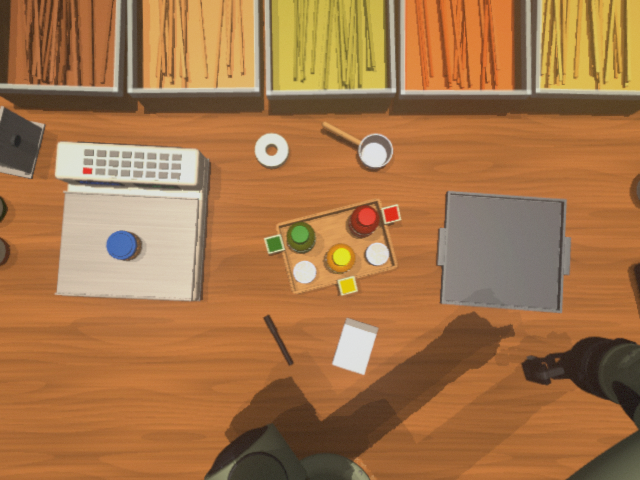

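All three bottles are upright beside their matching cards, the tub stands alone in the middle of the pan, and the arm is clear, so I am handing in.

```bash
python3 -c "
from lib import *
print(ctrl.current_time(),ctrl.current_force());ctrl.sign_off()"
```

```text
68.875 [-0.79309352 -0.09021239 -0.51440313]
the job is handed in; nothing more can be done
```

The job is done and handed in at 68.9 s of the 138 s allowed. I stood the three bottles on the tray, set the tub on the pan, then put each bottle back beside the card of its own colour: green left, red right, yellow front.

- **Tub:** the last picture shows it upright, about 1 mm from the pan centre I measured.
- **Green and yellow bottles:** both look upright, with their caps within 1 mm of their places.
- **Red bottle:** its mask put it about 4 mm off. I think that is the red body and shoulder being counted with the cap, because the cap looked right in both views, but I did not measure it again.
- **Height on return:** each bottle touched down about 1.4 mm higher than planned. On the tray they had touched down about 0.6 mm lower than planned, so the mismatch is probably a 2 mm error in the tray height I assumed.
- **Robot:** every placing ended on a light contact, and at hand-in the arm was clear of everything.

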